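# Slide the slotted cog onto the keyed hub

### The arm

A 6-joint arm with a two-finger parallel gripper is mounted at the origin on a cart in front of the work surface, level with it; the furniture and walls round the work are solid. World frame = base frame: x ahead of the robot, y to its left, z up, the work surface at z = 0. Lengths are in mm, angles in rad, forces in N, time in s.
With the tool pointing down it reaches from about 200 to 875 mm from the base axis. Payload 3.4 kg.
Tool frame: the origin (TCP) lies at the very end of the fingers, on their centre line; the grasp point (between the pads) lies env.pinch_z behind it (env.pinch_z is the distance from the TCP to the grasp point, in mm); z points along the fingers, y is the line along which they close (so a half turn about z gives the same grasp; the last joint's range is limited). The gripper opens to 94 mm and grips with 3 to 60 N. Pads are 16 mm wide; open, the fingers measure 119 mm over their backs; the gripper's body (75 mm by 177 mm) begins 78 mm behind the grasp point.
Start: joints at [-0.121, 0.276, 1.505, -0, 1.361, -0.121], TCP at [575.035, -0.01, 205.493] pointing down, gripper open.
Joint ranges: [-2.89, 2.89], [-0.75, 2.08], [0.22, 2.7], [-1.18, 4.32], [0.11, 2.71], [-2.7, 2.7]. Speed limits (rad/s): [2.57, 2.57, 3.14, 3.14, 3.14, 3.14].

### API

Orientations are given as a unit quaternion [x, y, z, w].
In Python, from cell import env, capture, camera_model gives the robot as it stands.
- The arm moves only by the tool move_arm, never from a script. Its argument "plan" is one flat list of numbers, 7 for each row, row after row: the gripper command: -1 is shut, 1 is fully open, values between are in proportion, then the shift along the tool's x, y, z in m, then the turn, a rotation vector about the tool's x, y, z in rad. A call has 1 to 10 rows; each row is the pose to reach, as a shift and turn from the pose commanded when the call began, along the tool's axes at that moment; what a row does not reach only later rows make up. A row lasts 1/12 s, in which the tool goes at most 41.7 mm and 7.16 degrees, less where a joint would pass 70% of its speed; a pose out of reach is approached as far as the arm can. A call with a gripper value outside its range is refused whole. The fingers move at their own pace and stop on an object; "force" is the grip in N (left out, the last holds). Time passes only in rows, so rows that repeat a pose let the fingers close. It gives the time, the measured TCP pose, the force, the opening and the grip force at its end, in the units of the state.
- env.sense(): the state, without advancing time (a new reading comes with each control period).
- capture(name): name is "scene" or "side" or "wrist"; returns the picture (400x640x3 uint8, red, green, blue); there is no depth.
- camera_model(name): a dict with "intrinsics" (3x3 intrinsics, pixels), "T" (4x4, takes a point from camera to world coordinates). Camera axes: x right, y up, looking along -z (the intrinsics and any distortion apply to the point x, -y, -z); pixel columns grow to the right and rows downward; lengths in mm; the calibration is good to about 2 mm. A picture is of the moment at which its call begins: read the wrist's pose just before it. camera_model takes no time and is no camera call; for the wrist camera it gives the pose at the moment of the call.
- env.hand_in(): hands the job in; it is judged then, once.
The state is a dict: "clock": time; "joint_positions": joint angles; "joint_velocities": joint speeds; "joint_torque": joint torques, N m; "tool_pos": TCP position; "ee_rot": TCP orientation; "force": force on the tool from outside, world axes, zero at the start; "torque": the same for the moment, N m; "opening": finger opening in mm; "gripper_force": force on a finger pad.
Only numpy, scipy, OpenCV 4.12 (cv2) and the standard library are available. Lean on these libraries where they do the work, as an engineer would, in place of code of your own. Each camera call takes 0.05 s, during which the arm holds its last target. There are 200 camera calls.

### The job

Fit the brass cog onto the keyed hub on the workbench: turn it so that the slot in its bore meets the hub's red master spline, then slide it gently down, without dropping it, until it sits flat and fully home on the hub's flange, and let go. The dark steel cog and the aluminium spacer have no slot and do not fit; leave them where they are.

Things in the scene. Friction and masses are not known exactly. Their poses are not given: they have to be found in the camera images.
- brass_cog: Loose brass cog, about 0.45 kg, lying flat: disc 96 mm across, 12 thick, with a collar on top, 48 high in all. Through bore 40 mm across with a slot 16 wide, out to 28 from the axis, on its -x side; it cuts the collar open. Collar 56 mm across, flats 50 apart facing +y and -y: grip these from above, fingertips just over the disc. Origin: bore axis at the underside; z up; slot along -x.
- hub: Fixed hub (mm): plate 120x120x12, flange 72 across (seat, top at z 22), steel post 31 across, narrowing from z 68 to a nose 14 across at z 84. Red master spline, 8 wide, out to 25 from the axis, z 22 to 66, roof-shaped top; other ribs stop nothing. A seated cog has 4 mm and 10 degrees of play. Origin: post axis at the plate's underside (z 0, bench top); z up; the spline points along -x.
- dark_cog: Bystander: a dark steel cog of the same size, with a round bore and a collar without slot. Origin: centre of the bore at the underside. Leave it.
- spacer: Bystander: an aluminium spacer, a smooth flange 92 mm across without teeth, the same collar without slot, 48 mm high. Origin: centre of the bore at the underside. Leave it.
Mind the look-alikes: they are no part of the job. Several things have the shape of the brass_cog; the one meant has the colours described above.

How it is judged (in metres and radians):
At the end, for the whole second after the job is handed in: The brass cog rests on the hub's flange: its axis within 12 mm of the hub's, its underside within 6 mm of the flange's top (22 mm above the hub's origin), tilted less than 0.12 rad, its slot over the master spline (within 0.35 rad), let go and at rest (horizontal distance between brass_cog and hub below 0.012 m and z of brass_cog in the frame of hub between 0.016 and 0.028 m and angle between brass_cog's own z axis and vertical below 0.12 rad and angle between the x axis of brass_cog and the x axis of hub, either way round below 0.35 rad and linear speed of brass_cog below 0.02 m/s); the robot touches nothing.
It fails at once if the dark cog is moved more than 30 mm (distance of dark_cog from where it was at the start of the episode above 0.03 m).
It fails at once if the spacer is moved more than 30 mm (distance of spacer from where it was at the start of the episode above 0.03 m).
It fails at once if the brass cog is dropped down the hub (faster than 0.6 m/s while on the post) (horizontal distance between brass_cog and hub below 0.02 m and z of brass_cog in the frame of hub below 0.075 m and linear speed of brass_cog above 0.6 m/s).
It also fails if it takes over 32 s, if anything falls off the work surface, if the arm or the gripper's body presses on something with over 40 N, if the wrist force passes 120 N, or if a joint passes its speed limit or range.

## Working session

There is one attempt and no reset: what is moved stays moved. The work goes in short steps, Python scripts to look and compute and a tool call to move; the robot and the scene stay as the last step left them, time stands still between calls to the robot, and variables do not carry over. Pictures are saved under pics/ and viewed, at most 10 in all, crops included, and the job is handed in when it is done.

Besides the shell and the picture viewer there is one more tool, called as name(argument=value, ...), one argument or row to a line, values as JSON. move_arm: Moves the arm, as the interface text tells. Its arguments: {"type":"object","properties":{"plan":{"type":"array"},"force":{"type":"number"}},"required":["plan"]}

```bash
ls; mkdir -p pics
python3 - <<'E'
from cell import env,capture,camera_model
import cv2,numpy as np
s=env.sense();print(s['clock'],s['tool_pos'],s['ee_rot'],env.pinch_z,s['opening'])
ims=[]
for n in("scene","side","wrist"):
    m=camera_model(n);im=capture(n);cv2.imwrite(f'pics/{n}0.png',im[:,:,::-1]);print(n,np.round(m['intrinsics'],1).tolist(),np.round(m['T'],3).tolist(),[k for k in m])
E
```

```text
pics
0.0 [5.74428900e+02 6.01188262e-02 2.04608831e+02] [ 7.07118304e-01  7.07094663e-01 -5.57790837e-04 -7.27782255e-04] 18.8 93.92520846588255
scene [[512.9, 0.0, 309.3], [0.0, 512.9, 190.1], [0.0, 0.0, 1.0]] [[0.645, 0.297, -0.704, -300.321], [-0.764, 0.257, -0.592, -613.571], [0.005, 0.92, 0.393, 498.816], [0.0, 0.0, 0.0, 1.0]] ['intrinsics', 'T']
side [[388.3, 0.0, 318.3], [0.0, 388.3, 198.3], [0.0, 0.0, 1.0]] [[0.804, 0.273, -0.529, 43.272], [-0.595, 0.376, -0.71, -559.807], [0.005, 0.886, 0.464, 439.766], [0.0, 0.0, 0.0, 1.0]] ['intrinsics', 'T']
wrist [[282.5, 0.0, 318.6], [0.0, 282.5, 198.3], [0.0, 0.0, 1.0]] [[1.0, -0.001, 0.002, 574.382], [0.0, 0.96, 0.279, 81.512], [-0.002, -0.279, 0.96, 385.032], [0.0, 0.0, 0.0, 1.0]] ['intrinsics', 'T']
```

View pics/scene0.png

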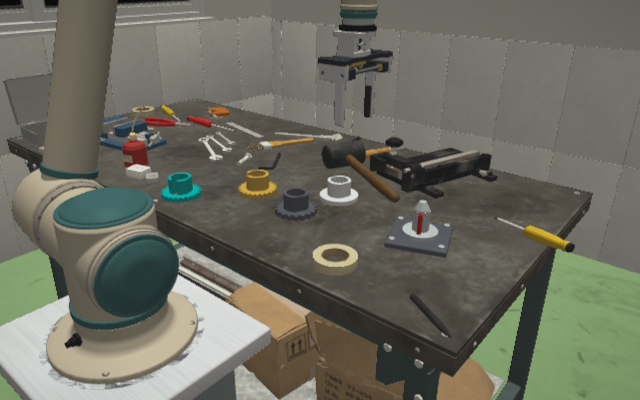

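View pics/wrist0.png

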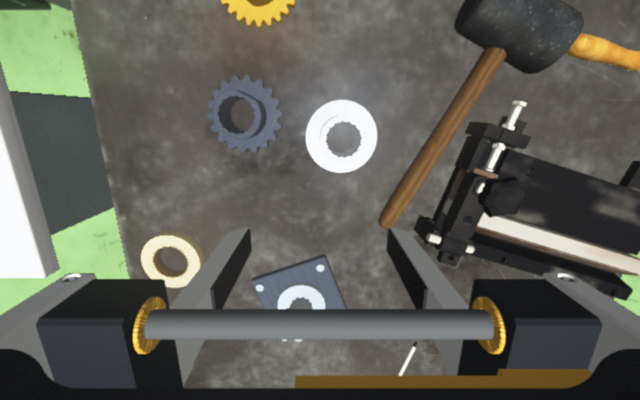

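Scene view: teal cog (181,187), brass cog (258,183), dark steel cog (296,205), aluminium spacer (339,190) and the hub with its red spline (420,225). The brass/yellow-gold one at (258,183) fits the description: teal, dark and silver are the wrong colours. The wrist view shows brass only at its top edge (258,0), dark at (245,113), spacer at (342,137) and hub at (300,295). Next I'll make enlarged crops and rough positions.

```bash
cat > h.py <<'E'
import numpy as np,cv2
from cell import env,capture,camera_model
def ray(n,u,v,z,m=None):
    m=m or camera_model(n);K=np.array(m['intrinsics']);T=np.array(m['T'])
    d=np.linalg.inv(K)@[u,v,1];d=T[:3,:3]@[d[0],-d[1],-d[2]];o=T[:3,3]
    return o+d*(z-o[2])/d[2]
def proj(n,p,m=None):
    m=m or camera_model(n);K=np.array(m['intrinsics']);T=np.array(m['T'])
    c=T[:3,:3].T@(np.array(p)-T[:3,3]);q=K@[c[0],-c[1],-c[2]];return q[:2]/q[2]
E
python3 - <<'E'
from h import *
print('brass',ray('scene',258,173,48),'hub base',ray('scene',420,236,12),'spacer',ray('wrist',342,137,12),ray('scene',339,180,48),'dark w',ray('wrist',245,113,12))
a=cv2.imread('pics/scene0.png');b=cv2.imread('pics/side0.png')
A=cv2.resize(a[155:235,150:350],None,fx=4,fy=4,interpolation=2)
B=cv2.resize(b,(450,281))
C=cv2.resize(a[185:260,375:465],None,fx=3,fy=3,interpolation=2)
o=np.zeros((600,800,3),np.uint8);o[:320]=A;o[320:,:448]=B[:280,:448];o[330:555,500:770]=C
cv2.imwrite('pics/c1.png',o)
E
```

```text
brass [507.49331392 228.29908337  48.        ] hub base [ 538.50616912 -198.67749039   12.        ] spacer [603.91407818  55.76592443  12.        ] [599.79132519  52.10669181  48.        ] dark w [480.50844901  85.44529482  12.        ]
```

View pics/c1.png

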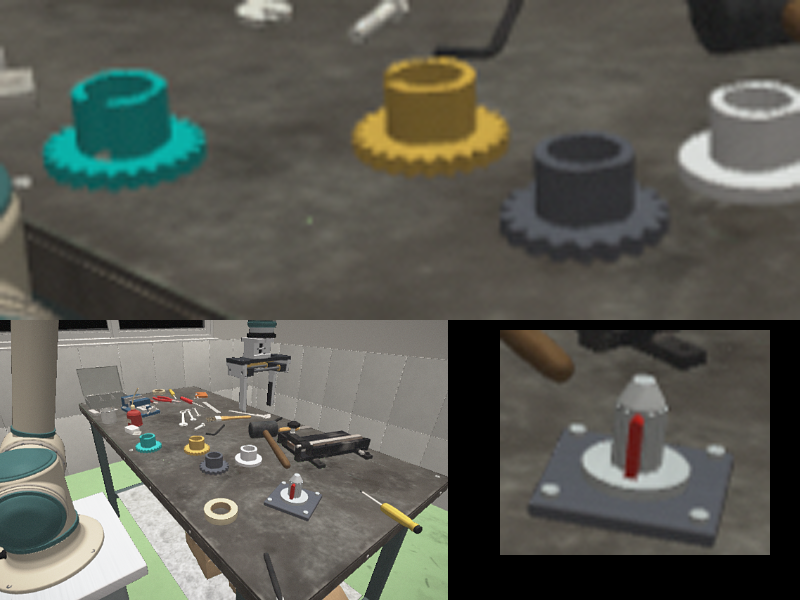

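The crop confirms brass: teal (120,130), brass (430,115), dark (582,195) and spacer (755,135). Only the golden one at (430,115) is brass, with its slot notch apparently at the left of the collar rim. The hub's spline faces the scene camera. Now I'll look at the hub from above, then the brass cog.

move_arm(
  plan=[1,-0.042,-0.01,0,0,0,0,1,-0.083,-0.02,0,0,0,0,1,-0.125,-0.03,0,0,0,0,1,-0.165,-0.035,0,0,0,0,1,-0.19,-0.035,0,0,0,0,1,-0.19,-0.035,0,0,0,0,1,-0.19,-0.035,0,0,0,0],
)

```text
clock: 0.73
tool_pos: [539.6, -191.2, 205.0]
ee_rot: [0.708, 0.706, 0.0, -0.001]
force: [-0.4, 0.6, -0.5]
opening: 94.2
gripper_force: 0.0
```

Run:
```python
from h import *
import json
m=camera_model('wrist');im=capture('wrist');s=env.sense();print(s['clock'],s['tool_pos'])
json.dump({k:np.array(v).tolist() for k,v in m.items()},open('mh.json','w'))
cv2.imwrite('pics/h1.png',im[:,:,::-1])
cv2.imwrite('pics/h1c.png',cv2.resize(im[60:260,210:430,::-1],None,fx=3,fy=3,interpolation=2)[:600])
```

```text
0.7833 [ 539.71494698 -189.84655117  205.05219774]
```

View pics/h1c.png

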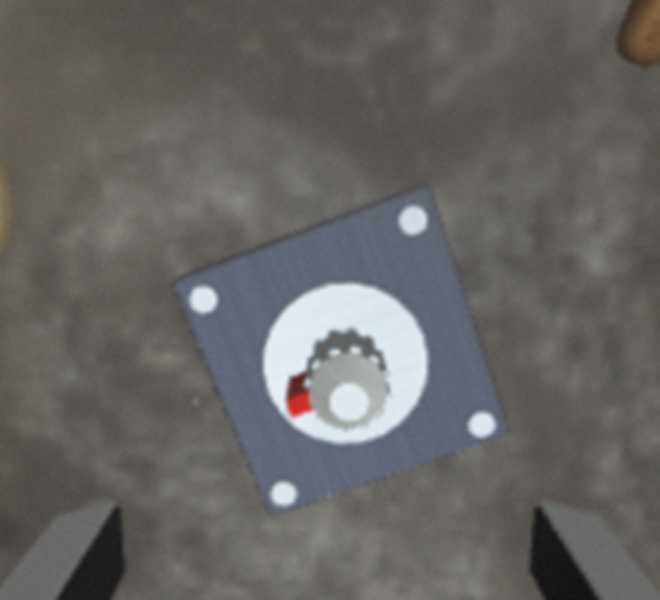

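move_arm(
  plan=[1,0.042,-0.005,0,0,0,0,1,0.083,-0.01,0,0,0,0,1,0.125,-0.015,0,0,0,0,1,0.166,-0.02,0,0,0,0,1,0.208,-0.025,0,0,0,0,1,0.249,-0.03,0,0,0,0,1,0.29,-0.03,0,0,0,0,1,0.332,-0.03,0,0,0,0,1,0.373,-0.03,0,0,0,0,1,0.38,-0.03,0,0,0,0],
)

```text
clock: 1.62
tool_pos: [508.2, 197.8, 205.5]
ee_rot: [0.704, 0.71, 0.002, -0.002]
force: [0.1, -0.6, -0.0]
opening: 94.1
gripper_force: 0.0
```

move_arm(
  plan=[1,0,0,0,0,0,0,1,0,0,0,0,0,0],
)

```text
clock: 1.78
tool_pos: [509.0, 190.8, 205.3]
ee_rot: [0.706, 0.708, -0.001, 0.0]
force: [-0.4, -1.1, 0.6]
opening: 94.0
gripper_force: 0.0
```

Run:
```python
from h import *
import json
m=camera_model('wrist');im=capture('wrist');s=env.sense();print(s['clock'],s['tool_pos'])
json.dump({k:np.array(v).tolist() for k,v in m.items()},open('mb.json','w'))
cv2.imwrite('pics/b1.png',im[:,:,::-1])
p=proj('wrist',[507,228,30]);print(p)
u,v=int(p[0]),int(p[1]);u0,v0=max(0,u-100),max(0,v-75);print(u0,v0)
cv2.imwrite('pics/b1c.png',cv2.resize(im[v0:v0+150,u0:u0+200,::-1],None,fx=4,fy=4,interpolation=2))
```

```text
1.8333 [509.35426078 189.7288301  205.3343474 ]
[317.37754871 152.07134758]
217 77
```

View pics/b1c.png

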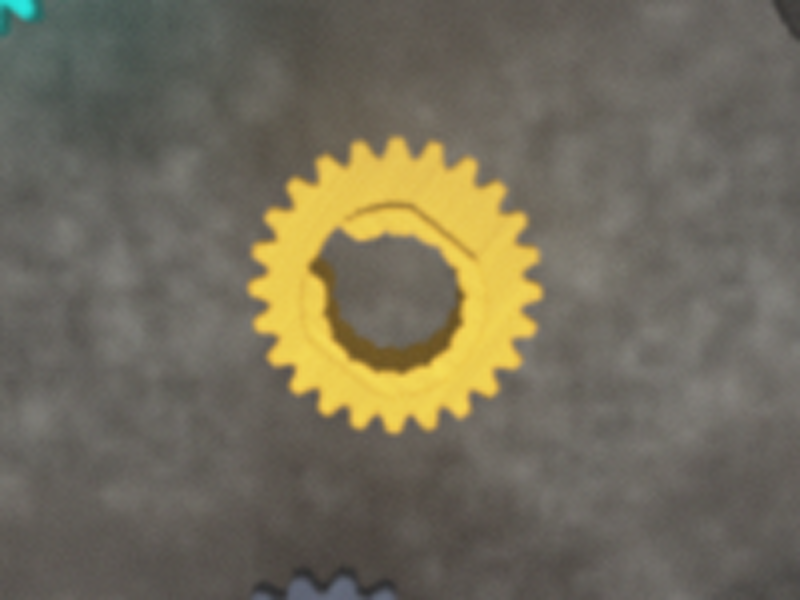

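Hub crop (offset 210,60, scale 3): plate corners (175,282), (430,186), (507,428), (270,514), flange centre (346,363), nose (348,402), red spline to the left (298,395). Brass crop (offset 217,77, scale 4): disc centre (395,285), bore top centre (396,303), slot mouth corners (340,228) and (312,265), collar flat edge from (412,207) to (475,257), i.e. slot pointing up-left.

Run:
```python
from h import *
import json
mh=json.load(open('mh.json'));mb=json.load(open('mb.json'))
H=lambda u,v,z:ray('wrist',210+u/3,60+v/3,z,mh)[:2]
B=lambda u,v,z:ray('wrist',217+u/4,77+v/4,z,mb)[:2]
c=np.array([H(*p,12) for p in[(175,282),(430,186),(507,428),(270,514)]])
e=[c[1]-c[0],c[2]-c[3],c[0]-c[3],c[1]-c[2]]
print('sides',[round(float(np.linalg.norm(x)),1) for x in e],'ctr',c.mean(0),'flange',H(346,363,22),'nose',H(348,402,84))
print('hub +x ang',[np.degrees(np.arctan2(x[1],x[0])) for x in e[:2]],[np.degrees(np.arctan2(x[1],x[0]))-90 for x in e[2:]])
im=cv2.imread('pics/b1.png');hsv=cv2.cvtColor(im,40)
m=cv2.inRange(hsv,(15,100,60),(35,255,255));m[:, :200]=0;m[:, 420:]=0;m[280:]=0
cs,_=cv2.findContours(m,0,2);k=max(cs,key=cv2.contourArea);(x,y),r=cv2.minEnclosingCircle(k);print('disc px',x,y,r,ray('wrist',x,y,9,mb))
print('disc',B(395.5,285,12),'width',B(543,285,12)-B(248,285,12),'bore',B(396,303,48))
a=B(475,257,48)-B(412,207,48);print('flat ang',np.degrees(np.arctan2(a[1],a[0])))
s=(B(340,228,48)+B(312,265,48))/2-B(396,303,48);print('slot',s,np.degrees(np.arctan2(s[1],s[0])))
s=(B(340,228,48)+B(312,265,48))/2-B(395.5,285,12);print('slot2',s,np.degrees(np.arctan2(s[1],s[0])))
```

```text
sides [117.7, 118.0, 116.6, 114.5] ctr [ 547.61602305 -191.25321601] flange [ 547.71246798 -191.36070637] nose [ 547.1226947  -192.15429837]
hub +x ang [np.float64(20.05778286196444), np.float64(21.090323810180784)] [np.float64(19.733658802064426), np.float64(19.83200370893934)]
disc px 315.5 147.86111450195312 37.366790771484375 [504.00540471 231.98463949   9.        ]
disc [504.53254922 231.80467992] width [96.59294165  0.35961256] bore [505.0673227  230.42526076]
flat ang -37.406951923578355
slot [-20.55362653  16.37528254] 141.45531259928978
slot2 [-20.01885305  14.99586337] 143.1635946318551
```

Sizes check: the plate comes out at about 117 mm (true 120), the disc at 96.6 mm and the slot at the right radius. Hub axis ≈ (547.4, -191.6), x at 20°. Cog ≈ (504.8, 231.4), x at -38°. So I grip with tool y at 52°, then turn by +58°.

move_arm(
  plan=[1,0.02,-0.003,0.01,0,0,-0.12,1,0.0415,-0.005,0.03,0,0,-0.24,1,0.0415,-0.005,0.05,0,0,-0.36,1,0.0415,-0.005,0.07,0,0,-0.48,1,0.0415,-0.005,0.09,0,0,-0.6,1,0.0415,-0.005,0.11,0,0,-0.72,1,0.0415,-0.005,0.115,0,0,-0.84,1,0.0415,-0.005,0.12,0,0,-0.908,1,0.0415,-0.005,0.12,0,0,-0.908,1,0.0415,-0.005,0.12,0,0,-0.908],
)

```text
clock: 2.67
tool_pos: [505.2, 230.0, 85.5]
ee_rot: [0.327, 0.945, -0.0, -0.0]
force: [0.2, -0.2, -0.1]
opening: 94.2
gripper_force: 0.0
```

Run:
```python
from h import *
s=env.sense();print(s['clock'],s['tool_pos'],s['joint_positions'])
im=capture('wrist');print(proj('wrist',[504.8,231.4,48]))
sc=capture('scene')
o=np.zeros((400,800,3),np.uint8);o[:,:]=0
o[:400,:440]=im[:,100:540];o[:,440:]=cv2.resize(sc[110:230,200:308],(360,400))
cv2.imwrite('pics/b2.png',o[:,:,::-1])
```

```text
2.6667 [505.20238593 229.95169157  85.45202162] [ 3.02035439e-01  3.40258071e-01  1.72971460e+00 -3.99978989e-04
  1.07217543e+00 -6.01770750e-01]
[319.55416371 218.57193148]
```

View pics/b2.png

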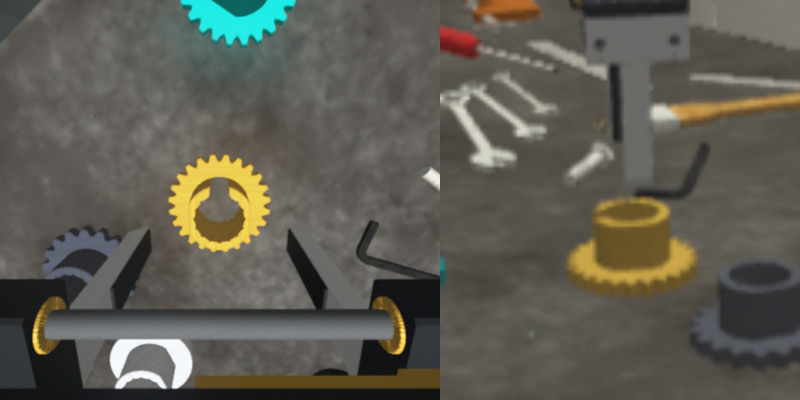

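The cog (219,203) is centred between the fingers, with its slot pointing straight up the image along tool x. I'll descend and grip.

move_arm(
  plan=[1,0,0,0.025,0,0,0,1,0,0,0.05,0,0,0,1,0,0,0.062,0,0,0,1,0,0,0.069,0,0,0,1,0,0,0.069,0,0,0,-1,0,0,0.069,0,0,0,-1,0,0,0.069,0,0,0,-1,0,0,0.069,0,0,0,-1,0,0,0.069,0,0,0,-1,0,0,0.069,0,0,0],
  force=30,
)

```text
clock: 3.6
tool_pos: [505.5, 231.6, 17.2]
ee_rot: [0.325, 0.946, 0.0, 0.001]
force: [0.3, -0.4, -0.0]
opening: 63.8
gripper_force: 0.0
```

move_arm(
  plan=[-1,0,0,0,0,0,0,-1,0,0,0,0,0,0],
)

```text
clock: 3.77
tool_pos: [505.0, 231.4, 16.7]
ee_rot: [0.325, 0.946, -0.0, 0.0]
force: [-2.8, -3.4, 2.8]
opening: 50.7
gripper_force: 1.5
```

move_arm(
  plan=[-1,0,0,0,0,0,0,-1,0,0,0,0,0,0,-1,0,0,-0.005,0,0,0,-1,0,0,-0.02,0,0,0,-1,0,0,-0.05,0,0,0,-1,0,0,-0.08,0,0,0,-1,0,0,-0.11,0,0,0,-1,0,0,-0.13,0,0,0,-1,0,0,-0.135,0,0,0,-1,0,0,-0.135,0,0,0],
)

```text
clock: 4.6
tool_pos: [505.8, 231.9, 152.6]
ee_rot: [0.325, 0.946, 0.001, 0.001]
force: [-0.6, -0.5, -3.0]
opening: 50.1
gripper_force: 30.0
```

Run:
```python
from h import *
s=env.sense();print(s['clock'],s['tool_pos'],s['ee_rot'],s['opening'],s['gripper_force'],s['force'])
# shift to hub in tool axes; commanded world pos approx measured
a=np.radians(52);d=np.array([547.4-505.0,-191.6-231.4]);print('tool x,y',d@[-np.sin(a),np.cos(a)],d@[np.cos(a),np.sin(a)])
```

```text
4.6 [505.82612645 231.91673691 152.64382401] [0.32535302 0.94559129 0.00103235 0.00120682] 50.06973504465207 29.994482696056366 [-0.60765354 -0.48410162 -2.96759334]
tool x,y -293.8364600156784 -307.2245022218355
```

Gripped (opening 50 mm, 30 N). Carrying it over to the hub while turning by +58°.

move_arm(
  plan=[-1,-0.014,-0.015,0,0,0,-0.06,-1,-0.042,-0.044,0,0,0,-0.18,-1,-0.07,-0.073,0,0,0,-0.3,-1,-0.098,-0.1025,0,0,0,-0.42,-1,-0.126,-0.132,0,0,0,-0.54,-1,-0.154,-0.161,0,0,0,-0.66,-1,-0.182,-0.19,0,0,0,-0.78,-1,-0.21,-0.2195,0,0,0,-0.9,-1,-0.238,-0.249,0,0,0,-1.012,-1,-0.256,-0.268,0,0,0,-1.012],
)

```text
clock: 5.43
tool_pos: [539.6, -131.8, 148.8]
ee_rot: [-0.176, 0.984, 0.002, -0.002]
force: [1.4, -0.2, -3.7]
opening: 50.3
gripper_force: 30.0
```

move_arm(
  plan=[-1,0,0,0,0,0,0,-1,0,0,0,0,0,0],
)

```text
clock: 5.6
tool_pos: [540.1, -132.8, 148.8]
ee_rot: [-0.171, 0.985, 0.001, -0.002]
force: [0.3, 0.4, -2.9]
opening: 49.8
gripper_force: 30.0
```

Run:
```python
from h import *
s=env.sense();print(s['clock'],s['tool_pos'],s['ee_rot'],s['joint_positions'],s['gripper_force'])
im=capture('wrist');m=camera_model('wrist');sc=capture('scene')
print(np.round(m['T'],2).tolist());print('hub nose px',proj('wrist',[547.4,-191.6,84],m),'cog bore px',proj('wrist',[*s['tool_pos'][:2],s['tool_pos'][2]+32],m))
a=np.arctan2(s['ee_rot'][1],s['ee_rot'][0])*2;X=np.array([np.cos(a),np.sin(a)]);Y=np.array([np.sin(a),-np.cos(a)])
d=np.array([547.4,-191.6])-s['tool_pos'][:2];print('tool x ang',np.degrees(a),'shift',d@X,d@Y)
o=np.zeros((600,800,3),np.uint8);o[:400,:640]=im
o[360:600,560:800]=sc[140:260,350:470].repeat(2,0).repeat(2,1)
cv2.imwrite('pics/p1.png',o[:,:,::-1])
```

```text
5.6 [ 540.10297109 -132.75457313  148.81596372] [-0.17137392  0.98520352  0.00123833 -0.00186349] [-3.66275058e-01  2.88005484e-01  1.63355042e+00  2.28329094e-04
  1.22450646e+00 -2.28159833e+00] 29.994302988052368
[[-0.34, -0.9, -0.26, 463.44], [0.94, -0.33, -0.1, -159.26], [0.0, -0.28, 0.96, 329.6], [0.0, 0.0, 0.0, 1.0]]
hub nose px [252.04332894 195.76329634] cog bore px [315.61164201 261.41785792]
tool x ang 199.7354720233743 shift 13.002396081192432 -57.852991202395934
```

View pics/p1.png

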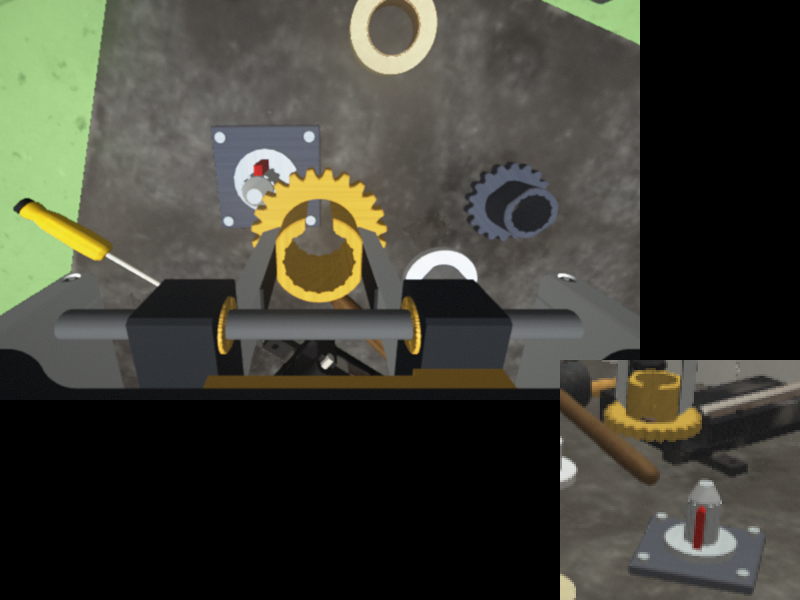

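Slot and spline both point up the image. The nose (255,196) and bore (319,263) each sit about 3 px right of the prediction, a common bias, so the relative shift holds. Moving over the hub.

move_arm(
  plan=[-1,0.004,-0.02,0,0,0,0,-1,0.009,-0.04,0,0,0,0,-1,0.013,-0.0525,0,0,0,0,-1,0.013,-0.0575,0,0,0,0,-1,0.013,-0.0575,0.01,0,0,0,-1,0.013,-0.0575,0.02,0,0,0,-1,0.013,-0.0575,0.025,0,0,0,-1,0.013,-0.0575,0.025,0,0,0,-1,0.013,-0.0575,0.025,0,0,0],
)

```text
clock: 6.45
tool_pos: [548.2, -188.4, 125.6]
ee_rot: [-0.174, 0.985, 0.001, -0.001]
force: [-0.2, -0.1, -3.5]
opening: 49.5
gripper_force: 30.0
```

Run:
```python
from h import *
s=env.sense();print(s['clock'],s['tool_pos'],s['ee_rot'],s['force'],s['gripper_force'])
im=capture('wrist');m=camera_model('wrist');sc=capture('scene')
t=s['tool_pos'];print('nose',proj('wrist',[547.4,-191.6,84],m),'bore top',proj('wrist',[*t[:2],t[2]+31.3],m))
o=np.zeros((480,800,3),np.uint8);o[:480,:400]=cv2.resize(im[180:300,270:370],(400,480),interpolation=2)
o[:480,400:]=cv2.resize(sc[135:255,370:470],(400,480),interpolation=2)
cv2.imwrite('pics/p2.png',o[:,:,::-1])
```

```text
6.45 [ 548.15039519 -188.40449354  125.62472725] [-1.74088991e-01  9.84729396e-01  7.07820226e-04 -7.34178663e-04] [-0.19634654 -0.08392611 -3.52795964] 29.994508624076843
nose [315.79605356 215.8564474 ] bore top [319.37995373 260.59016016]
```

View pics/p2.png

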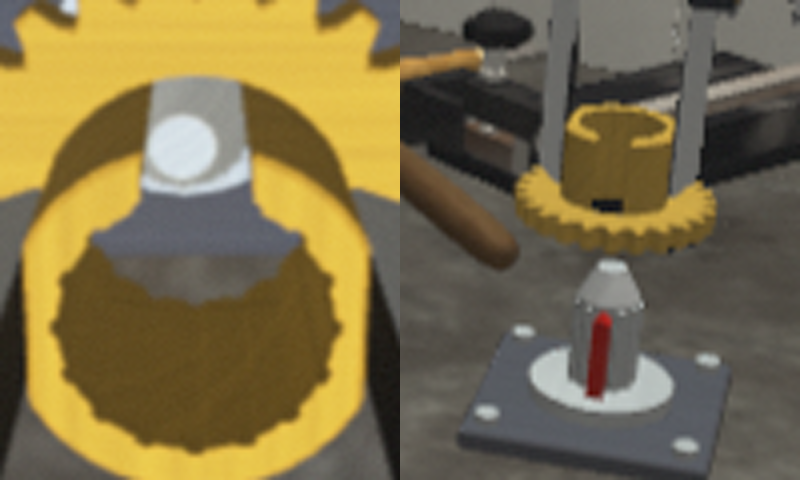

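The nose is at (315.5,216.8) and the bore column at 319.4, so the cog is about 2.8 mm off along tool y and about 1 mm along x. I'll correct that and start down over the nose.

move_arm(
  plan=[-1,0.001,-0.0028,0,0,0,0,-1,0.001,-0.0028,0.008,0,0,0,-1,0.001,-0.0028,0.016,0,0,0,-1,0.001,-0.0028,0.022,0,0,0,-1,0.001,-0.0028,0.028,0,0,0,-1,0.001,-0.0028,0.033,0,0,0,-1,0.001,-0.0028,0.037,0,0,0,-1,0.001,-0.0028,0.037,0,0,0],
)

```text
clock: 7.22
tool_pos: [548.2, -192.1, 88.3]
ee_rot: [-0.174, 0.985, 0.001, -0.001]
force: [-0.6, -0.5, -3.9]
opening: 49.8
gripper_force: 30.0
```

Run:
```python
from h import *
s=env.sense();print(s['clock'],s['tool_pos'],s['ee_rot'],s['force'],s['torque'],s['gripper_force'])
im=capture('wrist');m=camera_model('wrist');sc=capture('scene')
t=s['tool_pos'];print('nose',proj('wrist',[547.4,-191.6,84],m),'bore top',proj('wrist',[*t[:2],t[2]+31.3],m))
o=np.zeros((480,800,3),np.uint8);o[:480,:400]=cv2.resize(im[180:300,270:370],(400,480),interpolation=2)
o[:480,400:]=cv2.resize(sc[135:255,370:470],(400,480),interpolation=2)
cv2.imwrite('pics/p3.png',o[:,:,::-1])
```

```text
7.2167 [ 548.17391954 -192.145447     88.29118836] [-1.73708410e-01  9.84796624e-01  6.05970182e-04 -7.93921591e-04] [-0.61769239 -0.49778684 -3.8780536 ] [ 0.12032977 -0.01127758  0.04171384] 29.99452382326126
nose [319.88513629 235.50515529] bore top [318.89416682 260.78699238]
```

View pics/p3.png

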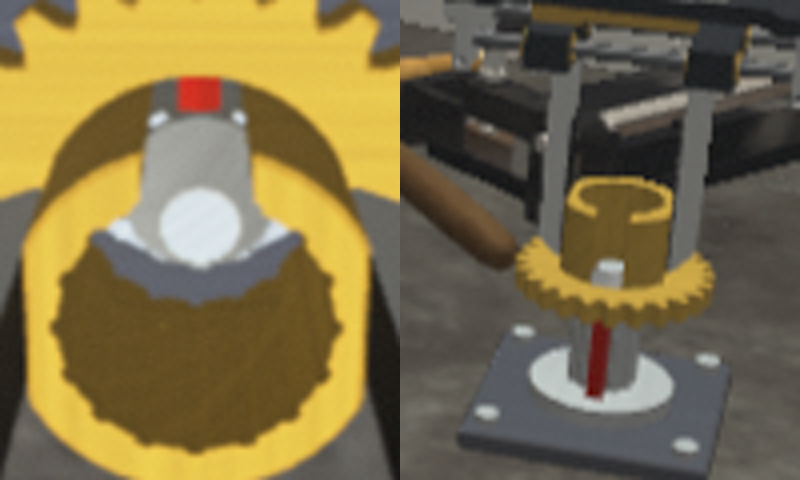

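The spline (red, column 200) is centred in the slot (about 197), the nose is inside the bore and no contact force shows. Continuing down.

move_arm(
  plan=[-1,0,0,0.004,0,0,0,-1,0,0,0.009,0,0,0,-1,0,0,0.014,0,0,0,-1,0,0,0.019,0,0,0,-1,0,0,0.024,0,0,0,-1,0,0,0.029,0,0,0,-1,0,0,0.034,0,0,0,-1,0,0,0.039,0,0,0,-1,0,0,0.043,0,0,0,-1,0,0,0.045,0,0,0],
)

```text
clock: 8.15
tool_pos: [548.5, -192.3, 43.7]
ee_rot: [-0.174, 0.985, 0.0, -0.0]
force: [-0.1, 0.2, -3.7]
opening: 49.9
gripper_force: 30.0
```

move_arm(
  plan=[-1,0,0,0.001,0,0,0,-1,0,0,0.002,0,0,0,-1,0,0,0.002,0,0,0],
)

```text
clock: 8.4
tool_pos: [548.9, -192.5, 42.5]
ee_rot: [-0.174, 0.985, -0.0, 0.0]
force: [0.9, 0.3, -3.0]
opening: 49.9
gripper_force: 30.0
```

Bottom is about 3 mm above the seat, so I'll lower gently until contact.

move_arm(
  plan=[-1,0,0,0.001,0,0,0,-1,0,0,0.002,0,0,0,-1,0,0,0.0025,0,0,0,-1,0,0,0.0025,0,0,0],
)

```text
clock: 8.73
tool_pos: [548.8, -192.4, 39.9]
ee_rot: [-0.174, 0.985, 0.0, 0.0]
force: [0.6, 0.4, -2.8]
opening: 50.0
gripper_force: 30.0
```

move_arm(
  plan=[-1,0,0,0.0005,0,0,0,-1,0,0,0.001,0,0,0,-1,0,0,0.001,0,0,0],
)

```text
clock: 8.98
tool_pos: [548.8, -192.4, 38.9]
ee_rot: [-0.174, 0.985, 0.0, -0.0]
force: [-0.2, -0.5, -3.1]
opening: 49.9
gripper_force: 30.0
```

move_arm(
  plan=[-1,0,0,0.0005,0,0,0,-1,0,0,0.001,0,0,0,-1,0,0,0.001,0,0,0],
)

```text
clock: 9.23
tool_pos: [548.8, -192.5, 38.7]
ee_rot: [-0.174, 0.985, -0.0, 0.0]
force: [-2.8, 0.5, 3.8]
opening: 50.2
gripper_force: 30.0
```

Seated (force flipped to +3.8 N at 38.7 mm). Release and retreat straight up.

move_arm(
  plan=[0.5,0,0,0,0,0,0,0.5,0,0,0,0,0,0,0.5,0,0,0,0,0,0,0.5,0,0,0,0,0,0,0.5,0,0,-0.01,0,0,0,0.5,0,0,-0.03,0,0,0,0.5,0,0,-0.06,0,0,0,0.5,0,0,-0.1,0,0,0,0.5,0,0,-0.13,0,0,0,0.5,0,0,-0.13,0,0,0],
)

```text
clock: 10.07
tool_pos: [552.9, -194.4, 175.8]
ee_rot: [-0.174, 0.985, -0.004, 0.006]
force: [0.1, -1.3, 0.2]
opening: 70.7
gripper_force: 0.0
```

Run:
```python
from h import *
s=env.sense();print(s['clock'],s['tool_pos'],s['force'],s['opening'])
im=capture('wrist');sc=capture('scene')
o=np.zeros((480,800,3),np.uint8);o[:480,:400]=cv2.resize(im[130:310,245:395],(400,480),interpolation=2)
o[:480,400:]=cv2.resize(sc[160:280,370:470],(400,480),interpolation=2)
cv2.imwrite('pics/p4.png',o[:,:,::-1])
```

```text
10.0667 [ 552.93824384 -194.4372548   175.79268706] [ 0.11210954 -1.25103169  0.22082952] 70.69340551825717
```

View pics/p4.png

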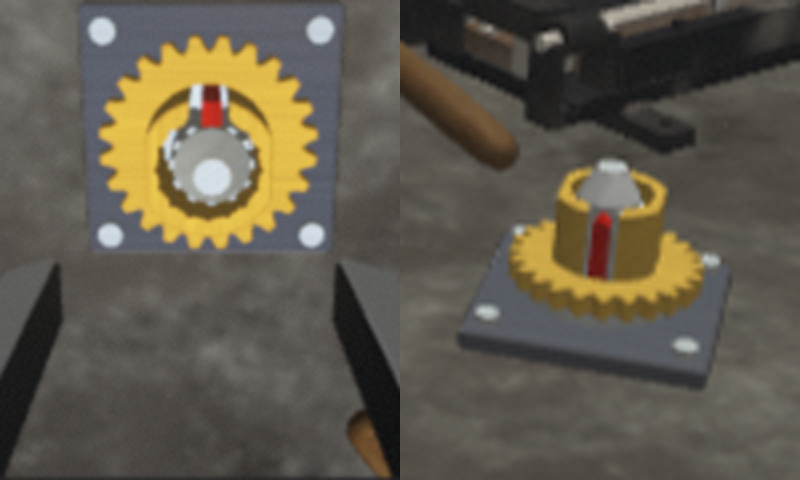

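The cog sits flat on the flange, its slot over the red spline (211,105), and the fingers are clear. Handing in.

```bash
python3 -c "
from cell import env
print(env.hand_in())"
```

```text
the job is handed in; nothing more can be done
None
```

The brass cog is on the hub, flat on its flange with the slot over the red spline, released with the gripper clear. I handed it in at about 10 s of the 32 s allowed; no verdict was shown.

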